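# Nest the empty storage boxes in the sloped tray

## Task

Put away the three empty grey storage boxes as one nested set in the sloped tray. First set the largest box lengthwise between the rails on the tray's floor, well up the slope from the back stop, and slide it down until it rests against the stop; then put the middle box inside it, and then the smallest inside the middle one, each open side up and right down on the floor of the box around it. Leave everything else on the bench where it stands.

Things in the scene. Friction and masses are not known exactly. Their poses are not given: they have to be found in the camera images.
- large_c (a point): largest of three open grey plastic storage boxes: outside 110 long x 70 wide x 52 high, walls and floor 3 mm, mass 0.11 to 0.22 kg: origin at its centre, half-way up; x along its length, y across its width, z up. It stands open side up at the start and is the same seen from either end
- middle_c (a point): middle grey storage box: outside 96 long x 56 wide x 56 high, walls and floor 3 mm, mass 0.09 to 0.18 kg: origin at its centre, half-way up; x along its length, y across its width, z up. It stands open side up at the start and is the same seen from either end. Inside the largest box it has 4 mm of play on each side; its rim then stands 7 mm above the larger rim
- small_c (a point): smallest grey storage box: outside 82 long x 42 wide x 60 high, walls and floor 3 mm, mass 0.07 to 0.14 kg: origin at its centre, half-way up; x along its length, y across its width, z up. It stands open side up at the start and is the same seen from either end. Inside the middle box it has 4 mm of play on each side; its rim then stands 7 mm above the middle box's rim
- tray: fixed sloped aluminium tray: floor 280 long, 80 wide between rails 14 mm high, falls towards its +x by 0.21 rad (12 degrees) to a back stop 34 mm high; upper end open. Origin on the table under its middle, where the floor is 48 mm up (77 at the high end, 19 at the low end); x level, pointing downhill, y across, z up. Boxes do not slide by themselves: push or draw them (about 1 to 2 N)
- tray_home (a point): point where the centre of the largest box lies when the box stands in the tray against the back stop: 55 mm uphill of the stop, midway between the rails, 26 mm above the floor (square to it). Its axes are the tray's (x level, not sloped)
- stand: bystander, fixed: scanner stand, round foot of diameter 72 mm and height 10, a post of diameter 14 mm, and a black head at the top 60 mm long that reaches to 50 mm on the far (+x) side of the post; 285 mm high in all. Origin at the foot's underside
- carton: bystander, loose: closed cardboard carton 85 x 65 x 60 mm high; origin at the centre of its underside, z up; x along the 85 mm side
- cube_carton: bystander, loose: closed cardboard carton 70 x 70 x 75 mm high; origin at the centre of its underside, z up
- tape_roll: bystander, loose: roll of tape lying flat, diameter 76, height 45 mm; origin at the centre of its underside, z up
- jar: bystander, loose: small closed glass jar, diameter 42, height 55 mm; origin at the centre of its underside, z up
- bottle: bystander, loose: tall white bottle with black cap, diameter 64, height 190 mm; origin at the centre of its underside, z up
- can: bystander, loose: closed tin, diameter 60, height 85 mm; origin at the centre of its underside, z up

How it is judged (in metres and radians):
On the way, in this order (a step that is already met when the one before it is completed fails the run):
1. the largest box stands on the tray's floor between the rails, at least 25 mm up the slope from the back stop ((x of tray_home in the frame of large_c between 0.025 and 0.14 m or x of tray_home in the frame of large_c between -0.14 and -0.025 m) and y of tray_home in the frame of large_c between -0.012 and 0.012 m and z of tray_home in the frame of large_c between -0.004 and 0.004 m), for 0.1 s.
2. the largest box has slid down to the back stop (within 5 mm) (x of tray_home in the frame of large_c between -0.005 and 0.005 m and y of tray_home in the frame of large_c between -0.012 and 0.012 m and z of tray_home in the frame of large_c between -0.004 and 0.004 m), for 0.2 s.
3. the middle box sits on the floor of the largest one, which is at the stop (all of step 2 and z of middle_c in the frame of large_c between 0.002 and 0.008 m and distance between middle_c and large_c below 0.012 m and angle between the z axis of middle_c and the z axis of large_c, either way round below 0.06 rad), for 0.2 s.
4. the smallest box sits on the floor of the middle one (all of step 3 and z of small_c in the frame of middle_c between 0.002 and 0.008 m and distance between small_c and middle_c below 0.012 m and angle between the z axis of small_c and the z axis of middle_c, either way round below 0.06 rad), for 0.2 s.
At the end, for the whole second after the job is handed in: The largest box stands on the tray's floor between the rails, within 5 mm of the back stop; the middle box lies flat on its floor (within 3 mm and 0.06 rad) and the smallest likewise in the middle one; all released and at rest (all of step 4 and linear speed of each of large, middle, small below 0.02 m/s); the robot touches nothing.
It fails at once if the carton or the cube carton is moved more than 30 mm or tipped over (distance of any of carton, cube_carton from where it was at the start of the episode above 0.03 m or angle between any of carton, cube_carton's own z axis and vertical above 0.35 rad).
It fails at once if the tape roll or the jar is moved more than 30 mm or tipped over (distance of any of tape_roll, jar from where it was at the start of the episode above 0.03 m or angle between any of tape_roll, jar's own z axis and vertical above 0.35 rad).
It fails at once if the bottle or the can is moved more than 30 mm or tipped over (distance of any of bottle, can from where it was at the start of the episode above 0.03 m or angle between any of bottle, can's own z axis and vertical above 0.35 rad).
It also fails if it takes over 72 s, if anything falls off the work surface, if the arm or the gripper's body presses on something with over 40 N, if the wrist force passes 120 N, or if a joint passes its speed limit or range.

## Robot

A 6-joint arm with a two-finger parallel gripper is mounted at the origin on the work surface. World frame = base frame: x ahead of the robot, y to its left, z up, the work surface at z = 0. Lengths are in mm, angles in rad, forces in N, time in s.
With the tool pointing down it reaches from about 375 to 925 mm from the base axis. Payload 5.7 kg.
Tool frame: the origin (TCP) lies on the centre line of the jaws, within the pads' length; the fingertips stand 25 mm ahead of it and the grasp point (between the pads) lies 6 mm ahead of it; z points along the fingers, x is the direction in which the jaws open and shut, and the axes are right-handed (so a half turn about z gives the same grasp; the last joint's range is limited). The gripper opens to 85 mm and grips with 20 to 120 N. Pads are 22 mm wide; open, the fingers measure 114 mm over their backs; the gripper's body (76 mm by 85 mm) begins 54 mm behind the grasp point. The pads swing forward as they close: fully open they stand 13 mm farther back than shut.
Start: joints at [-1.46, 0.359, 1.51, -0, 1.272, -0.115], TCP at [134.319, -584.743, 256.267] pointing down, gripper open.
Joint ranges: [-2.97, 2.97], [-1.01, 2.36], [0.21, 2.38], [-0.96, 4.11], [0.2, 2.71], [-2.98, 2.98]. Speed limits (rad/s): [2.39, 2.39, 3.14, 3.14, 3.14, 3.14].

## Interface

Orientations are given as a unit quaternion [x, y, z, w].
In Python, from plant import telemetry, grab_frame, r, trace gives the robot as it stands.
- The arm moves only by the tool step_arm, never from a script. Its arguments are lists of equal length, an entry for each row: "dp": the shift along the tool's x, y, z in mm, a list of three; "turn": the turn, a rotation vector about the tool's x, y, z in rad, a list of three; "claw": the opening in per cent of the stroke, from 0 (shut) to 100 (fully open). A call has 1 to 20 rows; each row is the pose to reach, as a shift and turn from the pose commanded when the call began, along the tool's axes at that moment; what a row does not reach only later rows make up. A row lasts 1/10 s, in which the tool goes at most 50 mm and 8.59 degrees, less where a joint would pass 70% of its speed; a pose out of reach is approached as far as the arm can. A call with a gripper value outside its range is refused whole. The fingers move at their own pace and stop on an object; the grip force is fixed at half the most. Time passes only in rows, so rows that repeat a pose let the fingers close. It gives the time, the measured TCP pose, the force and the opening at its end, in the units of the state.
- telemetry.sense(): the state, without advancing time (a new reading comes with each control period).
- grab_frame(name): name is "scene" or "top"; returns a dict with "color" (480x640x3 uint8, red, green, blue), "range_z" (480x640 float32, mm along the optical axis (not along the pixel's ray), 0 where there is no reading), "fx", "fy", "cx", "cy" (pixels), "eye" and "rotation" of the camera in the world. Camera axes: x right, y down, z forward; pixel columns grow to the right and rows downward; lengths in mm; the calibration is good to about 2 mm. A picture is of the moment at which its call begins.
- r.job_done(): hands the job in, once; it reports no verdict.
Trained networks look in the newest picture that a camera, given by its name, has taken for a name from the list of things; names that differ only in an ending like _2 or _b are one class to them, and where a whole thing is asked for, a point or a joint stands for the part that bears it (a point fixed in the world has none). Each returns a list of dicts, best first, with "confidence" (0 to 1); they miss things now and then, are a little off and sometimes report something else, mostly with a low value. They report only what shows in the picture. A call takes as long as a camera call.
- trace(camera, name): "pixels" (480x640 bool, what is visible of it) and "at" ([column, row] in pixels, amid what is visible of it).
The state is a dict: "time": time; "joints": joint angles; "qd": joint speeds; "effort": joint torques, N m; "position": TCP position; "tool_rot": TCP orientation; "ft_force": force on the tool from outside, world axes, zero at the start; "wrist_torque": the same for the moment, N m; "gripper_width": finger opening in mm.
Only numpy, scipy, OpenCV 4.12 (cv2) and the standard library are available. Lean on these libraries where they do the work, as an engineer would, in place of code of your own. Each camera call takes 0.05 s, during which the arm holds its last target. There are 200 camera calls.

## Working session

There is one attempt and no reset: what is moved stays moved. The work goes in short steps, Python scripts to look and compute and a tool call to move; the robot and the scene stay as the last step left them, time stands still between calls to the robot, and variables do not carry over. Pictures are saved under pics/ and viewed, about 8 in all and at most 12, crops included, and the job is handed in when it is done.

Besides the shell and the picture viewer there is one more tool, called after "Call:" as name(argument=value, ...) on one line, values as JSON. step_arm: Moves the arm, as the interface text tells. Its arguments: {"type":"object","properties":{"dp":{"type":"array","items":{"type":"array","items":{"type":"number"}}},"turn":{"type":"array","items":{"type":"array","items":{"type":"number"}}},"claw":{"type":"array","items":{"type":"number"}}},"required":["dp","turn","claw"]}

```bash
mkdir -p pics; ls
python3 - <<'E'
from plant import telemetry, grab_frame, r, trace
import cv2,numpy as np
s=telemetry.sense();print(s['time'],s['position'],s['tool_rot'],s['gripper_width'])
a=[]
for c in ['scene','top']:
    f=grab_frame(c);a.append(f['color'][:,:,::-1]);print(c,f['fx'],f['fy'],f['cx'],f['cy'],f['eye'],f['rotation'])
    cv2.imwrite(f'pics/{c}0.png',a[-1]);np.savez(f'{c}0.npz',**f)
E
```

```text
pics
0.0 [ 134.24962429 -584.11345328  255.45190086] [ 7.82276029e-01 -6.22931242e-01 -6.59174593e-04 -6.69190186e-04] 85.3001131829976
scene 607.5849121111407 607.5849121111407 326.99691116168424 238.34338168149242 [ 986.80426894 -620.69068463 1224.90554719] [ 0.92119071  0.27847103 -0.08584061 -0.25786227]
top 525.861392849696 525.861392849696 325.03589130925803 240.87510360832803 [ 479.92564105   -4.64569238 1515.04255768] [-0.70398417  0.70901128 -0.03100938  0.02734441]
```

View pics/scene0.png

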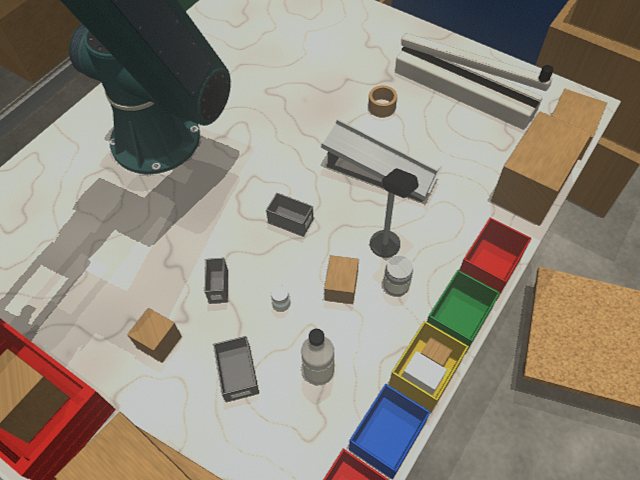

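View pics/top0.png

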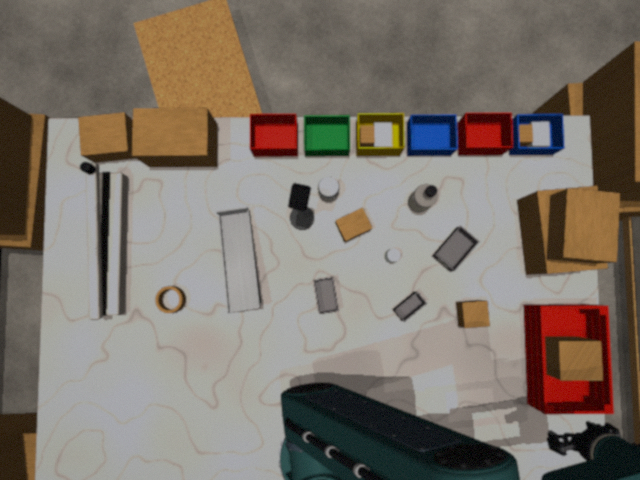

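```bash
cat > h.py <<'E'
import numpy as np,cv2
from scipy.spatial.transform import Rotation as R
from plant import telemetry, grab_frame, r, trace
def cloud(f):
    z=f['range_z'];v,u=np.mgrid[:480,:640]
    p=np.stack([(u-f['cx'])/f['fx']*z,(v-f['cy'])/f['fy']*z,z],-1)
    w=p@R.from_quat(f['rotation']).as_matrix().T+np.asarray(f['eye'])
    w[z==0]=np.nan
    return w
def rect(p):
    (c,wh,a)=cv2.minAreaRect(p.astype(np.float32))
    if wh[0]<wh[1]: wh=wh[::-1];a+=90
    return np.round(c,1),np.round(wh,1),round((a+90)%180-90,1)
def box(w,m,z0):
    k=cv2.erode(m.astype(np.uint8),np.ones((1,1)))>0
    p=w[k&np.isfinite(w[...,2])]
    return p
E
python3 - <<'E'
from h import *
for c in ['top','scene']:
    f=grab_frame(c);w=cloud(f)
    for n in ['large_c','middle_c','small_c','tray','stand','carton','cube_carton','tape_roll','jar','bottle','can']:
        for d in trace(c,n)[:3]:
            if d['confidence']<.3: continue
            p=w[d['pixels']];p=p[np.isfinite(p[:,2])]
            if len(p)<10: continue
            zt=np.percentile(p[:,2],97);q=p[abs(p[:,2]-zt)<6]
            print(c,n,round(d['confidence'],2),np.round(d['at']),len(p),'ztop',round(zt),'top',*rect(q[:,:2]) if len(q)>3 else '', 'med',np.round(np.median(p,0)))
E
```

```text
top large_c 0.71 [455. 248.] 1140 ztop 53 top [ 579.8 -382.7] [111.   70.8] -41.8 med [ 582. -388.    6.]
top middle_c 0.98 [324. 292.] 684 ztop 58 top [451.8 -14.2] [95.3 55. ] 9.7 med [450. -14.   4.]
top small_c 0.87 [408. 305.] 561 ztop 63 top [ 419.5 -247.5] [81.5 41.7] -50.9 med [ 418. -250.    9.]
top small_c 0.41 [422. 197.] 618 ztop 191 top [ 718.9 -284.6] [27.3 27. ] -56.9 med [ 710. -274.  126.]
top tray 0.8 [238. 260.] 3369 ztop 79 top [465.8 214.8] [106.9  88.3] 7.8 med [549. 228.  49.]
top carton 0.96 [353. 224.] 776 ztop 65 top [648.8 -93.2] [83.9 63.8] -63.6 med [647. -93.  59.]
top cube_carton 0.7 [472. 312.] 844 ztop 80 top [ 397.5 -420.8] [70.8 69.6] -85.5 med [ 399. -413.   73.]
top jar 0.57 [392. 255.] 184 ztop 60 top [ 562.3 -203.5] [34.9 32.2] -22.1 med [ 560. -200.   53.]
top bottle 0.79 [420. 199.] 619 ztop 191 top [ 718.9 -284.6] [27.3 27. ] -56.9 med [ 709. -274.  126.]
top can 0.68 [326. 188.] 412 ztop 90 top [750.1 -22.7] [52.3 49.4] 82.7 med [744. -22.  83.]
scene large_c 0.9 [238. 368.] 2139 ztop 53 top [ 579.9 -383.4] [111.4  70.3] -41.7 med [ 573. -38
[... 630 characters left out ...]
0.62 [154. 334.] 1680 ztop 79 top [ 399.  -422.9] [70.9 70.5] 3.6 med [ 412. -427.   73.]
scene cube_carton 0.83 [152. 333.] 1762 ztop 79 top [ 397.8 -422.8] [72.4 71. ] 4.7 med [ 412. -427.   73.]
scene tape_roll 0.67 [381.  99.] 735 ztop 48 top [442.2 420.7] [77.8 73.5] -31.0 med [445. 416.  31.]
scene jar 0.81 [279. 299.] 409 ztop 58 top [ 563.2 -205.9] [35.8 34.9] 8.8 med [ 568. -211.   51.]
scene bottle 0.72 [318. 359.] 1472 ztop 191 top [ 718.9 -286.3] [28.5 27.4] -55.2 med [ 729. -299.  123.]
scene bottle 0.61 [369. 155.] 3624 ztop 81 top [456.4 214.2] [96.9 88.9] -80.3 med [528. 230.  51.]
scene can 0.94 [399. 274.] 950 ztop 88 top [751.9 -24.7] [54.6 52.8] -34.6 med [755. -38.  79.]
```

```bash
cat >> h.py <<'E'
def rot(yaw,nrm=(0,0,1)):
    "tool z = -nrm, tool x near yaw(deg)"
    z=-np.array(nrm,float);z/=np.linalg.norm(z)
    x=np.array([np.cos(np.radians(yaw)),np.sin(np.radians(yaw)),0]);x-=z*(x@z);x/=np.linalg.norm(x)
    return R.from_matrix(np.column_stack([x,np.cross(z,x),z]))
def go(*targets):
    s=telemetry.sense();R0=R.from_quat(s['tool_rot']);p0=np.array(s['position'])
    print('t',round(s['time'],2),'p',p0.round(1),'w',round(s['gripper_width'],1),'F',np.round(s['ft_force'],1))
    for p,q in targets:
        print(' dp',R0.inv().apply(np.array(p)-p0).round(1),'turn',(R0.inv()*q).as_rotvec().round(3))
E
python3 - <<'E'
from h import *
for c in ['top','scene']:
    f=np.load(c+'0.npz');w=cloud(f)
    # tray candidate region
    m=(w[...,0]>380)&(w[...,0]<710)&(w[...,1]>155)&(w[...,1]<300)&(w[...,2]>12)
    p=w[m]
    yaw=8.;o=np.array([547.,228.])
    for it in range(8):
        a=np.radians(yaw);d=p[:,:2]-o
        x=d@[np.cos(a),np.sin(a)];y=d@[-np.sin(a),np.cos(a)]
        fl=(abs(y)<33)&(abs(x)<125)
        k=np.polyfit(x[fl],p[fl,2],1);res=p[:,2]-np.polyval(k,x)
        fl&=abs(res)<6
        A=np.c_[x[fl],y[fl],np.ones(fl.sum())];g=np.linalg.lstsq(A,p[fl,2],rcond=None)[0]
        rail=(abs(y)>36)&(abs(y)<52)&(abs(x)<130)&(res>6)&(res<22)
        kl=np.polyfit(x[rail&(y>0)],y[rail&(y>0)],1);kr=np.polyfit(x[rail&(y<0)],y[rail&(y<0)],1)
        st=(abs(y)<38)&(x>120)&(res>22)&(res<40)
        yaw+=np.degrees((kl[0]+kr[0])/2)*.7;o=o+((kl[1]+kr[1])/2)*np.array([-np.sin(a),np.cos(a)])*.7
    print(c,'yaw',yaw,'o',o,'plane',g,np.arctan(g[0]),'rails',kl,kr,rail.sum(),'floor x',np.percentile(x[fl],[0,100]),'stop',st.sum(),np.percentile(x[st],[5,50,95]),np.median(res[st]), 'high end x',np.percentile(x[abs(y)<38],[1]))
T=[([490,-120,130],rot(-131.8))]
go(*T)
E
```

```text
top yaw 8.177059938353132 o [547.19607072 226.61168279] plane [-2.12180200e-01 -3.52864754e-03  4.80868963e+01] -0.2090793900140267 rails [6.01727484e-04 4.17957798e+01] [-5.94085879e-04 -4.17960467e+01] 359 floor x [-124.96508539  124.80816769] stop 84 [143.00348854 146.16222331 150.2442862 ] 32.366466212566564 high end x [-133.10348877]
scene yaw 8.34285578414674 o [547.33703635 225.62527347] plane [-2.11098992e-01 -4.90808591e-03  4.81287718e+01] -0.20804453486166827 rails [-1.19959283e-03  4.19365244e+01] [ 1.20867227e-03 -4.19385027e+01] 645 floor x [-124.99076527  124.99962485] stop 58 [144.32430916 147.14557879 149.55188926] 32.79462299331479 high end x [-133.07507336]
t 1.3 p [ 134.3 -584.7  256.3] w 85.5 F [-0.5  0.6 -0. ]
 dp [-373.3 -450.7  126.3] turn [0.    0.    0.955]
```

Call:
step_arm(dp=[[-40,-45,0],[-80,-95,0],[-120,-145,10],[-155,-185,30],[-190,-230,50],[-225,-270,70],[-260,-315,90],[-300,-360,110],[-340,-405,120],[-373,-451,126],[-373,-451,126],[-373,-451,126],[-373,-451,146],[-373,-451,166],[-373,-451,186],[-373,-451,206],[-373,-451,206],[-373,-451,206]], turn=[[0,0,0.1],[0,0,0.2],[0,0,0.3],[0,0,0.4],[0,0,0.5],[0,0,0.6],[0,0,0.7],[0,0,0.8],[0,0,0.9],[0,0,0.955],[0,0,0.955],[0,0,0.955],[0,0,0.955],[0,0,0.955],[0,0,0.955],[0,0,0.955],[0,0,0.955],[0,0,0.955]], claw=[66,66,66,66,66,66,66,66,66,66,66,66,66,66,66,66,66,66])

```text
time: 3.1
position: [490.3, -120.2, 50.4]
tool_rot: [-0.408, 0.913, 0.0, -0.0]
ft_force: [-0.9, 0.0, 0.4]
gripper_width: 56.9
```

Call:
step_arm(dp=[[0,0,8],[0,0,15],[0,0,18],[0,0,20],[0,0,20]], turn=[[0,0,0],[0,0,0],[0,0,0],[0,0,0],[0,0,0]], claw=[66,66,66,66,66])

```text
time: 3.6
position: [490.2, -120.2, 30.1]
tool_rot: [-0.408, 0.913, 0.0, -0.0]
ft_force: [-0.3, 0.4, 0.3]
gripper_width: 56.7
```

Call:
step_arm(dp=[[0,0,3],[0,0,4],[0,0,5],[0,0,5]], turn=[[0,0,0],[0,0,0],[0,0,0],[0,0,0]], claw=[66,66,66,66])

```text
time: 4.0
position: [490.3, -120.2, 25.2]
tool_rot: [-0.408, 0.913, 0.0, -0.0]
ft_force: [-0.8, 0.7, 0.1]
gripper_width: 56.5
```

Call:
step_arm(dp=[[0,0,1],[0,0,2],[0,0,3],[0,0,3]], turn=[[0,0,0],[0,0,0],[0,0,0],[0,0,0]], claw=[66,66,66,66])

```text
time: 4.4
position: [490.3, -120.2, 22.2]
tool_rot: [-0.408, 0.913, 0.0, -0.0]
ft_force: [-0.4, -0.0, -1.0]
gripper_width: 56.2
```

Call:
step_arm(dp=[[0,0,1],[0,0,2],[0,0,3],[0,0,3]], turn=[[0,0,0],[0,0,0],[0,0,0],[0,0,0]], claw=[66,66,66,66])

```text
time: 4.8
position: [490.4, -120.2, 20.7]
tool_rot: [-0.409, 0.913, -0.0, 0.0]
ft_force: [-3.2, 2.4, 19.4]
gripper_width: 56.0
```

Run:
```python
from h import *
q=rot(-131.75)
go(([490,-120,110],q),([579.8,-383,130],q),([579.8,-383,40.5],q))
```

```text
t 4.8 p [ 490.4 -120.2   20.7] w 56.0 F [-3.2  2.4 19.4]
 dp [  0.1   0.4 -89.3] turn [-0.  0. -0.]
 dp [ 136.4 -241.8 -109.2] turn [-0.  0. -0.]
 dp [ 136.4 -241.7  -19.7] turn [-0.  0. -0.]
```

Call:
step_arm(dp=[[0,0,-40],[0,0,-80],[10,-18,-110],[30,-54,-111],[52,-92,-111],[73,-130,-111],[94,-168,-111],[115,-205,-111],[130,-230,-111],[136,-241,-111],[136,-242,-111],[136,-242,-80],[136,-242,-50],[136,-242,-30],[136,-242,-21],[136,-242,-21]], turn=[[0,0,0],[0,0,0],[0,0,0],[0,0,0],[0,0,0],[0,0,0],[0,0,0],[0,0,0],[0,0,0],[0,0,0],[0,0,0],[0,0,0],[0,0,0],[0,0,0],[0,0,0],[0,0,0]], claw=[66,80,100,100,100,100,100,100,100,100,100,100,100,100,100,100])

```text
time: 6.4
position: [579.1, -380.6, 39.0]
tool_rot: [-0.409, 0.913, 0.002, -0.001]
ft_force: [-0.3, -0.4, -0.4]
gripper_width: 85.7
```

Call:
step_arm(dp=[[0,0,0],[0,0,0],[0,0,0],[0,0,0],[0,0,0],[0,0,0]], turn=[[0,0,0],[0,0,0],[0,0,0],[0,0,0],[0,0,0],[0,0,0]], claw=[40,40,40,40,40,40])

```text
time: 7.0
position: [581.1, -383.3, 41.9]
tool_rot: [-0.409, 0.913, -0.001, 0.001]
ft_force: [0.5, 1.1, 6.7]
gripper_width: 69.1
```

```bash
cat >> h.py <<'E'
O=np.array([547.25,226.1,48.1]);YT=8.25;A=0.21
_c,_s=np.cos(np.radians(YT)),np.sin(np.radians(YT))
EX=np.array([np.cos(A)*_c,np.cos(A)*_s,-np.sin(A)]);EY=np.array([-_s,_c,0]);EN=np.array([np.sin(A)*_c,np.sin(A)*_s,np.cos(A)])
def tr(s,y,n): return O+s*EX+y*EY+n*EN   # along slope, across, normal
QT=rot(YT-90,EN)
E
python3 - <<'E'
from h import *
s=telemetry.sense();R0=R.from_quat(s['tool_rot'])
print(R0.as_matrix().round(3),s['position'],s['joints'])
q=R0; p=np.array(s['position'])
# offset box centre vs TCP in box frame: grasp pt at nominal
go((p+[0,0,160],q),([430,-200,250],rot(-105)),([470,190,250],QT),(tr(5,0,37.5+40),QT),(tr(5,0,37.5+2),QT))
E
```

```text
[[-0.666 -0.746  0.002]
 [-0.746  0.666 -0.001]
 [-0.    -0.002 -1.   ]] [ 581.05395085 -383.27025797   41.8570073 ] [-6.82409106e-01  7.12664613e-01  1.46455254e+00  3.89186996e-04
  9.62258622e-01  1.61728531e+00]
t 7.0 p [ 581.1 -383.3   41.9] w 69.1 F [0.5 1.1 6.7]
 dp [-1.0e-01 -3.0e-01 -1.6e+02] turn [0. 0. 0.]
 dp [ -36.1  234.3 -208.6] turn [-0.002 -0.    -0.467]
 dp [-353.6  464.3 -209. ] turn [-0.199  0.091 -0.87 ]
 dp [-448.1  417.5  -81.7] turn [-0.199  0.091 -0.87 ]
 dp [-442.   422.7  -44.5] turn [-0.199  0.091 -0.87 ]
```

Call:
step_arm(dp=[[0,0,-20],[0,0,-60],[0,0,-105],[0,0,-150],[-5,25,-180],[-12,65,-200],[-18,110,-209],[-24,155,-209],[-36,200,-209],[-60,235,-209],[-95,265,-209],[-130,290,-209],[-165,315,-209],[-200,345,-209],[-235,370,-209],[-270,400,-209],[-305,428,-209],[-340,455,-209],[-354,464,-209],[-354,464,-209]], turn=[[0,0,0],[0,0,0],[0,0,0],[0,0,0],[0,0,-0.05],[0,0,-0.12],[0,0,-0.2],[0,0,-0.27],[0,0,-0.34],[0,0,-0.4],[0,0,-0.47],[-0.02,0.01,-0.54],[-0.05,0.02,-0.6],[-0.08,0.04,-0.66],[-0.11,0.05,-0.72],[-0.14,0.06,-0.78],[-0.17,0.08,-0.83],[-0.199,0.091,-0.87],[-0.199,0.091,-0.87],[-0.199,0.091,-0.87]], claw=[40,40,40,40,40,40,40,40,40,40,40,40,40,40,40,40,40,40,40,40])

```text
time: 9.0
position: [470.4, 192.3, 249.1]
tool_rot: [0.753, -0.65, -0.07, 0.079]
ft_force: [0.1, -1.0, -1.8]
gripper_width: 69.2
```

Run:
```python
from h import *
go((tr(20,0,41.9+60),QT),(tr(20,0,41.9+4),QT),(tr(20,0,41.9-1),QT))
```

```text
t 9.0 p [470.4 192.3 249.1] w 69.2 F [ 0.1 -1.  -1.8]
 dp [ -21.9 -141.2   77.7] turn [0.001 0.002 0.003]
 dp [ -21.8 -141.3  133.7] turn [0.001 0.002 0.003]
 dp [ -21.8 -141.3  138.7] turn [0.001 0.002 0.003]
```

Call:
step_arm(dp=[[-5,-30,15],[-10,-65,30],[-15,-105,50],[-22,-135,70],[-22,-141,78],[-22,-141,78],[-22,-141,95],[-22,-141,112],[-22,-141,125],[-22,-141,130],[-22,-141,130],[-22,-141,130]], turn=[[0,0,0],[0,0,0],[0,0,0],[0,0,0],[0,0,0],[0,0,0],[0,0,0],[0,0,0],[0,0,0],[0,0,0],[0,0,0],[0,0,0]], claw=[40,40,40,40,40,40,40,40,40,40,40,40])

```text
time: 10.2
position: [576.7, 228.1, 93.5]
tool_rot: [0.752, -0.651, -0.07, 0.079]
ft_force: [-0.3, 0.4, -1.6]
gripper_width: 69.0
```

Run:
```python
from h import *
f=grab_frame('scene');g=grab_frame('top')
a=cv2.resize(f['color'][90:250,280:480],(800,640)[:2])[:,:,::-1]
cv2.imwrite('pics/a.png',cv2.resize(a,(750,600)))
go((tr(20,0,41.9+4),QT),(tr(20,0,41.9-1),QT))
```

```text
t 10.3 p [577.  228.3  93.6] w 69.1 F [ 0.6  0.4 -2.5]
 dp [-2.1 -0.4  4.8] turn [0.    0.002 0.   ]
 dp [-2.1 -0.4  9.8] turn [0.    0.002 0.   ]
```

View pics/a.png

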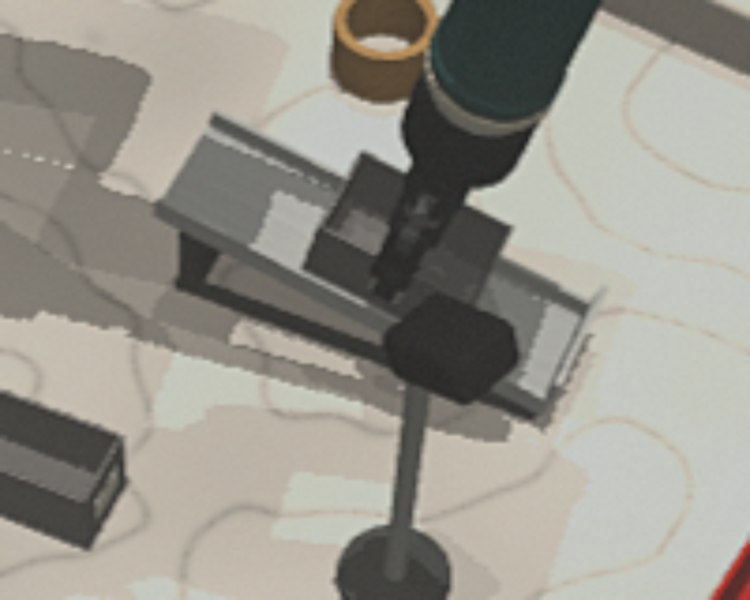

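Call:
step_arm(dp=[[-2,0,3],[-2,0,6],[-2,0,8],[-2,0,9],[-2,0,9]], turn=[[0,0,0],[0,0,0],[0,0,0],[0,0,0],[0,0,0]], claw=[40,40,40,40,40])

```text
time: 10.8
position: [574.2, 230.1, 85.1]
tool_rot: [0.752, -0.651, -0.07, 0.079]
ft_force: [-2.7, 0.4, 8.3]
gripper_width: 68.9
```

Call:
step_arm(dp=[[0,0,1],[0,0,2],[0,0,2]], turn=[[0,0,0],[0,0,0],[0,0,0]], claw=[40,40,40])

```text
time: 11.1
position: [574.2, 230.1, 85.1]
tool_rot: [0.752, -0.651, -0.069, 0.079]
ft_force: [-3.7, -0.1, 20.4]
gripper_width: 69.1
```

Call:
step_arm(dp=[[0,0,-1],[0,-5,-1],[0,-12,-1],[0,-20,-1],[0,-28,-1],[0,-36,-1],[0,-44,-1],[0,-52,-1],[0,-58,-1],[0,-62,-1],[0,-62,-1],[0,-62,-1]], turn=[[0,0,0],[0,0,0],[0,0,0],[0,0,0],[0,0,0],[0,0,0],[0,0,0],[0,0,0],[0,0,0],[0,0,0],[0,0,0],[0,0,0]], claw=[40,40,40,40,40,40,40,40,40,40,40,40])

```text
time: 12.3
position: [634.4, 239.0, 72.2]
tool_rot: [0.752, -0.651, -0.07, 0.079]
ft_force: [-2.1, 1.1, 12.4]
gripper_width: 69.0
```

Call:
step_arm(dp=[[0,-2,0],[0,-4,0],[0,-5,0],[0,-5,0]], turn=[[0,0,0],[0,0,0],[0,0,0],[0,0,0]], claw=[40,40,40,40])

```text
time: 12.7
position: [638.5, 239.6, 71.3]
tool_rot: [0.752, -0.651, -0.07, 0.079]
ft_force: [-4.7, 1.1, 14.1]
gripper_width: 69.0
```

Call:
step_arm(dp=[[0,-1,0],[0,-2,0],[0,-2,0]], turn=[[0,0,0],[0,0,0],[0,0,0]], claw=[40,40,40])

```text
time: 13.0
position: [639.7, 239.8, 71.0]
tool_rot: [0.752, -0.651, -0.07, 0.08]
ft_force: [-6.4, -0.3, 16.9]
gripper_width: 69.0
```

Call:
step_arm(dp=[[0,-1,0],[0,-2,0],[0,-2,0]], turn=[[0,0,0],[0,0,0],[0,0,0]], claw=[40,40,40])

```text
time: 13.3
position: [639.8, 239.8, 71.0]
tool_rot: [0.752, -0.65, -0.072, 0.081]
ft_force: [-11.7, -0.5, 21.2]
gripper_width: 68.9
```

Call:
step_arm(dp=[[0,3,-1],[0,3,-1],[0,3,-1],[0,3,-1],[0,3,-15],[0,3,-45],[0,3,-90],[0,10,-130],[0,50,-150],[0,90,-160],[0,110,-160],[0,110,-160]], turn=[[0,0,0],[0,0,0],[0,0,0],[0,0,0],[0,0,0],[0,0,0],[0,0,0],[0,0,0],[0,0,0],[0,0,0],[0,0,0],[0,0,0]], claw=[100,100,100,100,100,100,100,100,80,80,80,80])

```text
time: 14.5
position: [567.9, 228.9, 250.2]
tool_rot: [0.752, -0.65, -0.069, 0.079]
ft_force: [-0.0, -0.4, -0.2]
gripper_width: 68.4
```

Run:
```python
from h import *
q=rot(-80.4)
go(([452,-15,150],q),([452,-15,66],q))
```

```text
t 14.5 p [567.9 228.9 250.2] w 68.4 F [-0.  -0.4 -0.2]
 dp [224.9 125.7 128.8] turn [ 0.21   0.004 -0.023]
 dp [225.1 108.1 210.9] turn [ 0.21   0.004 -0.023]
```

Call:
step_arm(dp=[[25,12,5],[60,32,15],[95,53,30],[130,75,50],[165,95,75],[195,112,100],[218,124,122],[225,126,129],[225,126,129],[225,126,129],[225,126,129]], turn=[[0.03,0,0],[0.06,0,0],[0.1,0,-0.01],[0.14,0,-0.02],[0.17,0,-0.02],[0.2,0,-0.02],[0.21,0.004,-0.023],[0.21,0.004,-0.023],[0.21,0.004,-0.023],[0.21,0.004,-0.023],[0.21,0.004,-0.023]], claw=[80,80,80,80,80,80,80,80,80,80,80])

```text
time: 15.6
position: [455.0, -14.6, 148.3]
tool_rot: [0.764, -0.645, 0.0, -0.0]
ft_force: [0.1, -0.4, 0.7]
gripper_width: 68.2
```

```bash
cat >> h.py <<'E'
def tc(p): d=np.asarray(p)-O; return np.stack([d@EX,d@EY,d@EN],-1)
def rim(f,n0,n1,ylim=45,s0=0,s1=150):
    w=cloud(f);t=tc(w);m=(t[...,2]>n0)&(t[...,2]<n1)&(abs(t[...,1])<ylim)&(t[...,0]>s0)&(t[...,0]<s1)
    q=t[m];return rect(q[:,:2]),len(q),np.median(q[:,2]).round(1)
E
python3 - <<'E'
from h import *
for c in ['top','scene']:
    f=grab_frame(c);np.savez(c+'1.npz',**f)
    print(c,rim(f,44,60,50))
    w=cloud(f);m=(w[...,2]>48)&(w[...,2]<62)&(abs(w[...,0]-452)<70)&(abs(w[...,1]+15)<60)
    print(rect(w[m][:,:2]),m.sum())
print(tc([639.8,239.8,71.0]))
q=rot(-80.4)
go(([452,-15,150],q),([452,-15,66],q))
E
```

```text
top ((array([87.2, -0.6]), array([113.4,  71. ]), 0.1), 194, np.float64(50.3))
(array([0., 0.]), array([0., 0.]), 0.0) 0
scene ((array([85.7, -0.5]), array([110.1,  76.7]), 0.5), 269, np.float64(50.0))
(array([451.9, -14.8]), array([97.7, 63.2]), 8.2) 248
[86.72896752  0.27798183 41.90001693]
t 15.7 p [454.4 -14.5 148.1] w 68.9 F [-0.7  0.3 -0.6]
 dp [ 0.1  2.4 -1.9] turn [ 0.    -0.     0.001]
 dp [ 0.1  2.4 82.1] turn [ 0.    -0.     0.001]
```

Call:
step_arm(dp=[[0,2.5,20],[0,2.5,45],[0,2.5,65],[0,2.5,78],[0,2.5,82],[0,2.5,82],[0,2.5,82],[0,2.5,82],[0,2.5,82],[0,2.5,82],[0,2.5,82]], turn=[[0,0,0],[0,0,0],[0,0,0],[0,0,0],[0,0,0],[0,0,0],[0,0,0],[0,0,0],[0,0,0],[0,0,0],[0,0,0]], claw=[80,80,80,80,80,80,40,40,40,40,40])

```text
time: 16.8
position: [451.2, -15.5, 66.5]
tool_rot: [0.764, -0.646, 0.0, 0.0]
ft_force: [-0.9, 1.7, 8.2]
gripper_width: 54.3
```

Run:
```python
from h import *
s=telemetry.sense();p=np.array(s['position'])
go((p+[0,0,150],R.from_quat(s['tool_rot'])),([520,190,240],QT),(tr(86,0,180),QT),(tr(86,0,66+3+70),QT))
```

```text
t 16.8 p [451.2 -15.5  66.5] w 54.3 F [-0.9  1.7  8.2]
 dp [   0.   -0. -150.] turn [0. 0. 0.]
 dp [-191.2 -102.1 -173.5] turn [-0.21  -0.003  0.023]
 dp [-219.4 -256.6 -139.7] turn [-0.21  -0.003  0.023]
 dp [-219.6 -248.   -99.6] turn [-0.21  -0.003  0.023]
```

Call:
step_arm(dp=[[0,0,-10],[0,0,-35],[0,0,-70],[0,0,-110],[-10,-5,-145],[-35,-18,-165],[-65,-35,-173],[-97,-52,-173],[-130,-70,-173],[-160,-86,-173],[-185,-102,-173],[-195,-125,-170],[-202,-155,-165],[-208,-190,-155],[-214,-225,-142],[-219,-247,-120],[-219,-249,-105],[-219,-249,-100],[-219,-249,-100]], turn=[[0,0,0],[0,0,0],[0,0,0],[0,0,0],[0,0,0],[-0.02,0,0],[-0.05,0,0],[-0.08,0,0.01],[-0.11,0,0.01],[-0.14,0,0.02],[-0.17,0,0.023],[-0.19,0,0.023],[-0.21,-0.003,0.023],[-0.21,-0.003,0.023],[-0.21,-0.003,0.023],[-0.21,-0.003,0.023],[-0.21,-0.003,0.023],[-0.21,-0.003,0.023],[-0.21,-0.003,0.023]], claw=[40,40,40,40,40,40,40,40,40,40,40,40,40,40,40,40,40,40,40])

```text
time: 18.7
position: [657.8, 241.2, 164.5]
tool_rot: [0.752, -0.651, -0.07, 0.081]
ft_force: [-0.6, 0.1, -0.8]
gripper_width: 54.1
```

Run:
```python
from h import *
f=grab_frame('scene');g=grab_frame('top')
a=cv2.resize(f['color'][90:250,340:490],(400,427))[:,:,::-1];b=cv2.resize(g['color'][180:330,190:340],(400,427),interpolation=cv2.INTER_CUBIC)[:,:,::-1]
cv2.imwrite('pics/b.png',np.hstack([a,b]))
t=tc(cloud(f));
go((tr(85.3,0,66+3+20),QT),(tr(85.3,0,66+3),QT))
print(tc(telemetry.sense()['position']))
```

```text
t 18.8 p [658.9 241.5 166.3] w 54.3 F [-0.5 -0.8 -1.4]
 dp [-0.7  0.2 50.1] turn [0.002 0.001 0.   ]
 dp [-0.7  0.2 70.1] turn [0.002 0.001 0.   ]
[ 85.62416683  -0.76663051 139.08560495]
```

View pics/b.png

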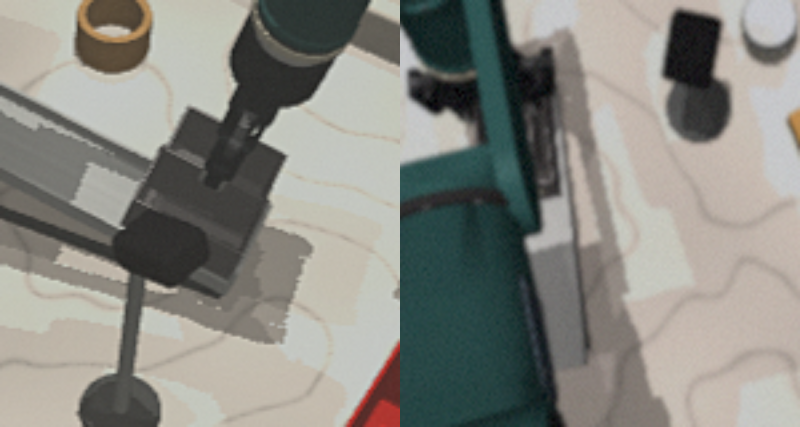

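Run:
```python
from h import *
f=grab_frame('scene');t=tc(cloud(f))
k=(abs(t[...,1])<50)&(t[...,0]>10)&(t[...,0]<160)
for n0 in range(60,132,8):
    m=k&(t[...,2]>=n0)&(t[...,2]<n0+8)&(abs(t[...,1]+28)<5)
    if m.sum()>3: print(n0,m.sum(),np.percentile(t[m][:,0],[2,98]).round(1),np.median(t[m][:,1]).round(1))
m=k&(t[...,2]>118)&(t[...,2]<135)&((t[...,0]<82-25)|(t[...,0]>110));q=t[m];print('rim',rect(q[:,:2]),len(q))
A_=np.c_[q[:,:2],np.ones(len(q))];print('plane',np.linalg.lstsq(A_,q[:,2],rcond=None)[0])
print('large',rim(f,44,56,50))
```

```text
68 47 [ 40.6 125.5] -28.0
76 86 [ 38.9 131.2] -28.6
84 79 [ 41. 132.] -29.2
92 98 [ 40.9 129.9] -29.1
100 86 [ 40.6 131.8] -28.6
108 80 [ 39. 130.] -28.8
116 72 [ 40.3 131.4] -28.8
124 64 [ 39.  133.1] -28.7
rim (array([85.6, -1.8]), array([96., 63.]), -0.4) 182
plane [ 5.61069775e-04 -5.75155897e-03  1.25599140e+02]
large ((array([85.6, -2.4]), array([109.4,  73.4]), -0.2), 126, np.float64(51.3))
```

Call:
step_arm(dp=[[-0.8,0,8],[-0.8,0,16],[-0.8,0,24],[-0.8,0,32],[-0.8,0,38],[-0.8,0,44],[-0.8,0,50],[-0.8,0,56],[-0.8,0,60],[-0.8,0,62],[-0.8,0,62]], turn=[[0,0,0],[0,0,0],[0,0,0],[0,0,0],[0,0,0],[0,0,0],[0,0,0],[0,0,0],[0,0,0],[0,0,0],[0,0,0]], claw=[40,40,40,40,40,40,40,40,40,40,40])

```text
time: 19.95
position: [646.5, 240.7, 104.2]
tool_rot: [0.752, -0.651, -0.07, 0.08]
ft_force: [-0.4, 0.2, -1.7]
gripper_width: 54.3
```

Run:
```python
from h import *
s=telemetry.sense();print(s['position'],s['ft_force'],tc(s['position']))
```

```text
[646.46080073 240.73887145 104.19507596] [-0.4154596   0.19614316 -1.65521482] [86.38794005  0.2513615  75.76805209]
```

Call:
step_arm(dp=[[0,0.5,1],[0,0.5,2],[0,0.5,2],[0,0.5,2],[0,0.5,2],[0,0.5,2],[0,0.5,-10],[0,0.5,-40],[0,0.5,-80],[0,30,-110],[0,70,-130],[0,100,-140],[0,100,-140]], turn=[[0,0,0],[0,0,0],[0,0,0],[0,0,0],[0,0,0],[0,0,0],[0,0,0],[0,0,0],[0,0,0],[0,0,0],[0,0,0],[0,0,0],[0,0,0]], claw=[40,40,80,80,80,80,80,80,80,80,80,80,80])

```text
time: 21.25
position: [577.4, 231.0, 266.9]
tool_rot: [0.752, -0.651, -0.069, 0.078]
ft_force: [0.3, -0.8, 0.2]
gripper_width: 68.2
```

Run:
```python
from h import *
q=rot(-141.3)
go(([480,150,260],rot(-95)),([440,-150,200],rot(-125)),([419.3,-248,150],q),([419.3,-248,71],q))
```

```text
t 21.25 p [577.4 231.  266.9] w 68.2 F [ 0.3 -0.8  0.2]
 dp [ 66.2 104.3  29. ] turn [ 0.207 -0.023  0.231]
 dp [357.3 173.1 104.4] turn [ 0.199 -0.077  0.753]
 dp [451.4 196.7 160.4] turn [ 0.19  -0.107  1.036]
 dp [451.5 180.4 237.7] turn [ 0.19  -0.107  1.036]
```

Call:
step_arm(dp=[[25,40,10],[50,80,20],[75,106,32],[110,114,42],[145,122,52],[180,131,62],[215,139,72],[250,147,80],[285,155,90],[320,164,97],[357,173,104],[385,180,118],[412,187,135],[435,193,150],[451,197,160],[451,197,160],[451,197,160],[451,197,160]], turn=[[0.07,-0.01,0.06],[0.14,-0.02,0.12],[0.207,-0.023,0.231],[0.206,-0.03,0.3],[0.205,-0.037,0.36],[0.204,-0.044,0.43],[0.203,-0.05,0.5],[0.202,-0.057,0.56],[0.201,-0.063,0.63],[0.2,-0.07,0.69],[0.199,-0.077,0.753],[0.196,-0.085,0.83],[0.194,-0.092,0.9],[0.192,-0.1,0.97],[0.19,-0.107,1.027],[0.19,-0.107,1.027],[0.19,-0.107,1.027],[0.19,-0.107,1.027]], claw=[65,65,65,65,65,65,65,65,65,65,65,65,65,65,65,65,65,65])

```text
time: 23.05
position: [420.3, -247.5, 147.4]
tool_rot: [-0.336, 0.942, 0.0, -0.001]
ft_force: [-0.2, -1.0, 0.4]
gripper_width: 55.8
```

Run:
```python
from h import *
for c in ['scene','top']:
    f=grab_frame(c)
    print(c,'large+mid',rim(f,45,66,50),'mid',rim(f,56.5,66,40))
    if c=='scene':
        a=f['color'][110:240,320:480]
        w=cloud(f);m=(w[...,2]>52)&(w[...,2]<66)&(abs(w[...,0]-419)<60)&(abs(w[...,1]+248)<55);print('small',rect(w[m][:,:2]),m.sum())
        t=tc(w);
        q=t[(abs(t[...,0]-86)<30)&(abs(t[...,1])<15)&(t[...,2]>-5)&(t[...,2]<20)];print('mid floor n',len(q),np.median(q,0) if len(q) else '')
    else: b=f['color'][190:320,200:300]
cv2.imwrite('pics/c.png',np.hstack([cv2.resize(a,(480,390)),cv2.resize(b,(300,390))])[:,:,::-1])
q=rot(-140.75)
go(([419.3,-248,150],q),([419.3,-248,72],q))
```

```text
scene large+mid ((array([85.7, -1.6]), array([109.5,  75.8]), -0.0), 528, np.float64(53.2)) mid ((array([85., -4.]), array([106.5,  67.4]), 1.8), 158, np.float64(59.0))
small (array([ 418.6, -248.8]), array([86.8, 43.2]), -51.2) 210
mid floor n 8 [76.59865683 13.84822186 10.41459714]
top large+mid ((array([86.5, -0.7]), array([113.5,  71.2]), 0.2), 396, np.float64(52.7)) mid ((array([82.7,  1.5]), array([107.7,  66.4]), -5.1), 113, np.float64(59.4))
t 23.15 p [ 420.3 -247.3  147.5] w 55.8 F [ 0.3  0.9 -0.1]
 dp [ 1.3  0.1 -2.5] turn [ 0.001 -0.002  0.001]
 dp [ 1.1 -0.  75.5] turn [ 0.001 -0.002  0.001]
```

View pics/c.png

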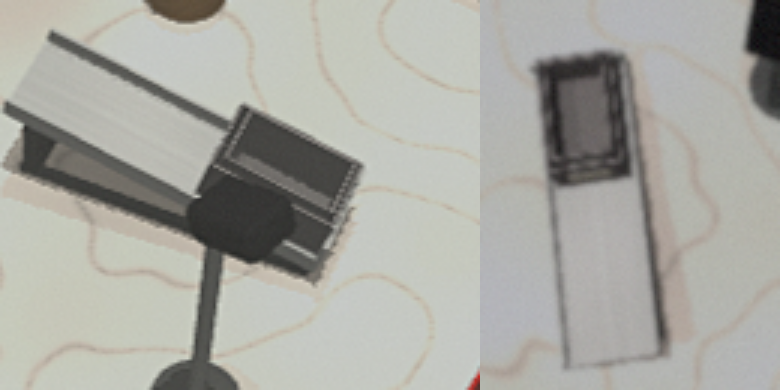

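Call:
step_arm(dp=[[1,0,20],[1,0,45],[1,0,62],[1,0,72],[1,0,75.5],[1,0,75.5],[1,0,75.5],[1,0,75.5],[1,0,75.5],[1,0,75.5],[1,0,75.5]], turn=[[0,0,0],[0,0,0],[0,0,0],[0,0,0],[0,0,0],[0,0,0],[0,0,0],[0,0,0],[0,0,0],[0,0,0],[0,0,0]], claw=[65,65,65,65,65,65,25,25,25,25,25])

```text
time: 24.25
position: [419.4, -248.9, 72.6]
tool_rot: [-0.335, 0.942, -0.0, -0.001]
ft_force: [-1.5, 0.9, 7.4]
gripper_width: 40.7
```

Run:
```python
from h import *
s=telemetry.sense();p=np.array(s['position'])
go((p+[0,0,150],R.from_quat(s['tool_rot'])),([440,-80,230],rot(-118)),([500,170,250],QT),(tr(86,0,185),QT),(tr(86,0,150),QT))
for c in ['scene','top']:
    t=tc(cloud(np.load(c+'1.npz')))
```

```text
t 24.25 p [ 419.4 -248.9   72.6] w 40.7 F [-1.5  0.9  7.4]
 dp [   0.3    0.  -150. ] turn [0. 0. 0.]
 dp [-122.3  117.9 -157.7] turn [ 0.001 -0.002 -0.398]
 dp [-326.8  273.7 -178.1] turn [-0.19   0.106 -1.027]
 dp [-504.2  224.3 -139.6] turn [-0.19   0.106 -1.027]
 dp [-498.   228.  -105.4] turn [-0.19   0.106 -1.027]
```

Call:
step_arm(dp=[[0,0,-15],[0,0,-45],[0,0,-90],[0,0,-130],[-15,15,-150],[-40,40,-155],[-70,68,-158],[-100,97,-158],[-125,120,-159],[-155,142,-162],[-185,165,-165],[-215,188,-168],[-245,212,-171],[-275,235,-174],[-305,257,-177],[-327,272,-178],[-355,266,-172],[-390,256,-164],[-425,246,-156],[-460,237,-149]], turn=[[0,0,0],[0,0,0],[0,0,0],[0,0,0],[0,0,-0.05],[0,0,-0.13],[0,0,-0.22],[0,0,-0.31],[0,0,-0.4],[-0.02,0.01,-0.5],[-0.05,0.03,-0.6],[-0.08,0.05,-0.7],[-0.11,0.06,-0.79],[-0.14,0.08,-0.88],[-0.17,0.095,-0.96],[-0.19,0.106,-1.027],[-0.19,0.106,-1.027],[-0.19,0.106,-1.027],[-0.19,0.106,-1.027],[-0.19,0.106,-1.027]], claw=[25,25,25,25,25,25,25,25,25,25,25,25,25,25,25,25,25,25,25,25])

```text
time: 26.25
position: [627.1, 226.5, 219.5]
tool_rot: [0.752, -0.651, -0.069, 0.079]
ft_force: [0.6, -1.0, -1.4]
gripper_width: 40.3
```

Run:
```python
from h import *
go((tr(86,0,180),QT),(tr(86,0,145),QT))
# middle position in the tray, from both cameras
for c in ['scene','top']:
    f=grab_frame(c);t=tc(cloud(f))
    m=(t[...,2]>57.5)&(t[...,2]<64)&(abs(t[...,1])<34)&(abs(t[...,0]-86)<54)
    q=t[m];print(c,len(q),rect(q[:,:2]) if len(q)>4 else '')
    if len(q)>4: print(np.percentile(q[:,0],[3,97]).round(1),np.percentile(q[:,1],[3,97]).round(1))
```

```text
t 26.25 p [627.1 226.5 219.5] w 40.3 F [ 0.6 -1.  -1.4]
 dp [-11.  -44.4   4.1] turn [0.001 0.001 0.   ]
 dp [-11.  -44.4  39.1] turn [0.001 0.001 0.   ]
scene 97 (array([84.2, -2. ]), array([101.4,  59.3]), -2.2)
[ 39.8 134.3] [-31.2  26.2]
top 16 (array([ 87.1, -26.8]), array([95.9,  3.1]), -1.0)
[ 40.6 126.6] [-27.9 -24.5]
```

Call:
step_arm(dp=[[-5,-20,2],[-9,-38,5],[-11,-44,12],[-11,-45,25],[-11,-45,35],[-11,-45,39],[-11,-45,39],[-11,-45,39]], turn=[[0,0,0],[0,0,0],[0,0,0],[0,0,0],[0,0,0],[0,0,0],[0,0,0],[0,0,0]], claw=[25,25,25,25,25,25,25,25])

```text
time: 27.15
position: [659.7, 241.9, 172.6]
tool_rot: [0.752, -0.651, -0.07, 0.079]
ft_force: [-0.5, -0.1, -0.3]
gripper_width: 39.9
```

Run:
```python
from h import *
print(tc(telemetry.sense()['position']).round(1))
f=grab_frame('scene');t=tc(cloud(f))
k=(abs(t[...,1])<50)&(t[...,0]>10)&(t[...,0]<160)
for n0 in range(68,140,8):
    m=k&(t[...,2]>=n0)&(t[...,2]<n0+8)&(abs(t[...,1]+21)<5)
    if m.sum()>3: print(n0,m.sum(),np.percentile(t[m][:,0],[2,98]).round(1),np.median(t[m][:,1]).round(1))
m=k&(t[...,2]>125)&(t[...,2]<140)&(abs(t[...,0]-86)>22);q=t[m];print('rim',rect(q[:,:2]),len(q))
if len(q)>5: print('plane',np.linalg.lstsq(np.c_[q[:,:2],np.ones(len(q))],q[:,2],rcond=None)[0])
m=(t[...,2]>57.5)&(t[...,2]<63)&(abs(t[...,1])<34)&(abs(t[...,0]-86)<54);q=t[m]
print('mid',len(q),np.percentile(q[:,0],[3,97]).round(1),np.percentile(q[:,1],[3,97]).round(1))
go((tr(87,0,83),QT))
```

```text
[ 85.1  -0.5 145.4]
68 28 [ 47.5 120.3] -20.9
76 72 [ 43.7 122.2] -22.2
84 73 [ 45.3 122.9] -22.0
92 88 [ 44.6 123.2] -21.8
100 73 [ 43.3 120. ] -21.7
108 78 [ 44.4 122. ] -21.7
116 60 [ 44.  123.5] -21.5
124 65 [ 44.8 123.4] -21.7
132 31 [ 43.4 122.8] -23.1
rim (array([83.8, -2.6]), array([81.3, 47.2]), -1.0) 131
plane [ 5.67075116e-03 -4.90784266e-03  1.30552581e+02]
mid 76 [ 39.8 134.5] [-32.   24.4]
t 27.2 p [660.  242.  172.8] w 40.2 F [-0.2  0.4 -1.5]
 dp [-0.4 -1.7 62.7] turn [0.001 0.002 0.   ]
```

Call:
step_arm(dp=[[-0.4,-2,5],[-0.4,-2.6,12],[-0.4,-2.6,20],[-0.4,-2.6,27],[-0.4,-2.6,34],[-0.4,-2.6,41],[-0.4,-2.6,48],[-0.4,-2.6,54],[-0.4,-2.6,59],[-0.4,-2.6,61],[-0.4,-2.6,61]], turn=[[0,0,0],[0,0,0],[0,0,0],[0,0,0],[0,0,0],[0,0,0],[0,0,0],[0,0,0],[0,0,0],[0,0,0],[0,0,0]], claw=[25,25,25,25,25,25,25,25,25,25,25])

```text
time: 28.3
position: [649.5, 241.0, 111.7]
tool_rot: [0.752, -0.651, -0.07, 0.079]
ft_force: [-0.2, 0.5, -0.8]
gripper_width: 40.1
```

Run:
```python
from h import *
s=telemetry.sense();print(s['ft_force'],tc(s['position']).round(1))
```

```text
[-0.2418644   0.53833037 -0.75184657] [87.8  0.  83.7]
```

No contact and well inside. Release and withdraw.

Call:
step_arm(dp=[[0,0,1],[0,0,1],[0,0,1],[0,0,1],[0,0,1],[0,0,1],[0,0,-10],[0,0,-40],[0,0,-80],[0,30,-110],[0,70,-130],[0,110,-140],[0,150,-140],[0,190,-140],[0,190,-140]], turn=[[0,0,0],[0,0,0],[0,0,0],[0,0,0],[0,0,0],[0,0,0],[0,0,0],[0,0,0],[0,0,0],[0,0,0],[0,0,0],[0,0,0],[0,0,0],[0,0,0],[0,0,0]], claw=[25,25,65,65,65,65,65,65,65,65,65,65,65,65,65])

```text
time: 29.8
position: [490.4, 217.8, 291.2]
tool_rot: [0.752, -0.65, -0.07, 0.08]
ft_force: [1.8, 0.1, 0.3]
gripper_width: 55.3
```

Run:
```python
from h import *
f=grab_frame('scene');t=tc(cloud(f));g=grab_frame('top')
k=(abs(t[...,1])<42)&(abs(t[...,0]-86)<60)
for a,b in [(45,55),(56,62),(63,72)]:
    m=k&(t[...,2]>a)&(t[...,2]<b);q=t[m];print(a,len(q),np.median(q[:,2]) if len(q) else '',np.percentile(q[:,0],[3,97]).round(1),np.percentile(q[:,1],[3,97]).round(1))
    if len(q)>6: print(' plane',np.linalg.lstsq(np.c_[q[:,:2],np.ones(len(q))],q[:,2],rcond=None)[0].round(4))
print('max n',np.nanpercentile(t[k][:,2],99.5))
a=f['color'][110:240,320:480];b=g['color'][190:320,200:300]
cv2.imwrite('pics/d.png',np.hstack([cv2.resize(a,(480,390)),cv2.resize(b,(300,390))])[:,:,::-1])
```

```text
45 322 50.8145383794776 [ 31.7 139.7] [-36.8  34.3]
 plane [-3.30000e-03 -2.00000e-04  5.09862e+01]
56 238 58.88519635285869 [ 40.4 134.1] [-30.4  28.1]
 plane [-2.70000e-03  1.60000e-03  5.91259e+01]
63 139 65.51766099363132 [ 48.6 128.8] [-29.6  21.1]
 plane [9.20000e-03 2.00000e-04 6.50084e+01]
max n 69.31829839627937
```

View pics/d.png

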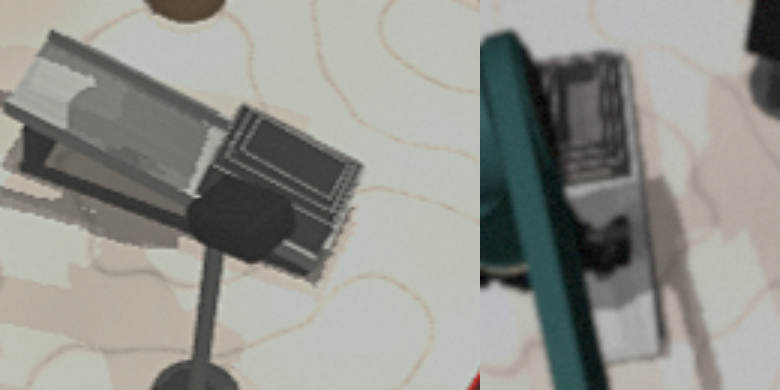

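Run:
```python
from h import *
s=telemetry.sense();print(s['time'],np.abs(s['qd']).max(),s['ft_force'])
print(r.job_done())
```

```text
29.9 0.040843106170341294 [ 0.30985273 -0.29487955 -0.06956356]
the job is handed in; nothing more can be done
None
```

The three boxes are nested in the tray, and I handed the job in at 29.9 s of the 72 s allowed. No verdict was reported.

- **Largest box:** I set it on the tray floor about 67 mm up the slope and slid it down while gripped. It came up against the back stop with the force rising to about 12 N, and I released it there.
- **Middle and smallest boxes:** I lowered each one into the box around it, tilted to match the slope, and let it drop the last 4 to 5 mm.

The last depth check from the scene camera, measured square to the tray floor:

| Box | Rim height (mm) | Expected (mm) | Centre along the slope (mm, 85 at the stop) |
|---|---|---|---|
| Largest | 50.8 | 52 | 85.7 |
| Middle | 58.9 | 59 | 87.2 |
| Smallest | 65.5 | 66 | 88.7 |

- **Flatness:** The rims were parallel to the tray floor to within about 0.01 rad. The centres agree to about 1.5 mm from one box to the next, and the last picture showed the set cleanly nested.
- **Disagreements:** The rims read up to 1.2 mm low, and the two cameras differed by 1 to 2 mm on sideways position. Both are within the stated 2 mm calibration.
- **Other things on the bench:** I did not measure the bystanders again. The only contact outside the task was a touch of about 19 N by the fingertips on bare table at the start, to find the fingertip height.

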